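# Step a filling carousel back one notch

### The job

The vial filling carousel was clicked round one place too far, so an open, empty vial went past the filling needle. Lift the pawl off the ratchet teeth by tipping its red knob over with a fingertip, push the wheel back (clockwise from above) one notch, then tip the pawl down into the teeth again and leave the wheel pushed back against it, the missed vial under the needle. Only touch and push, gently: grip and lift nothing, keep the vials in their pockets and leave everything else on the bench where it is.

Things in the scene. Friction and masses are not known exactly. Their poses are not given: they have to be found in the camera images.
- station: Filling carousel, fixed to the bench: white base plate 310 x 310 x 16 mm. Origin: middle of its underside, on the bench and on the wheel's upright axis; z up; x points from the wheel's centre to the filling column (28 mm steel post at x = 140 mm). It carries the wheel and the pawl. Below, 'high' means above the bench.
- needle (a point): Lower end of the filling needle (6 mm thick), 104 mm high, at station x = 72 mm, y = 0. It hangs from the white filling head, a box over station x = 60 to 156 mm, y = -20 to 20 mm, 170 to 213 mm high.
- wheel (a joint): Turn of the wheel, rad: 0 to 0.01 at the start; positive = forward (anticlockwise from above; the pawl clicks over), negative = backward (clockwise; blocked while the pawl is down). One notch is 0.5236 rad; 12 dark saw teeth, 12 mm high, stand on the rim. With the pawl dropped in, pushing backward ends hard against it at -0.52. Stays where left: needs about 3 N at the handle.
- hub (a point): Top centre of the wheel's hub, on the axis, 136 mm high; hub 34 mm across. The wheel: aluminium disc 250 mm across, top 42 mm high, rim teeth (99 to 125 mm from the axis) to 54 mm high, and 12 blue pockets, 21 mm across, to 58 mm high, on a circle of 72 mm radius.
- front_arm (a point): On the wheel's black three-armed handle: point on the centre line of one arm, 45 mm from the axis. The arms are level, round, 13 mm thick, centre line 125 mm high, ending 60 mm from the axis. At wheel 0 this arm points along station -x (the others at +60 and -60 degrees from +x). Pushing it towards station +y turns the wheel backward.
- pawl (a joint): Tilt of the pawl on its level pivot, rad: 0 = down, nose at a tooth's foot; 0.15 = nose on top of a tooth; over 0.2 = clear of the teeth; 1.75 = thrown back on its stop. Brass elbow, 150 g, held by its weight: below about 0.8 it falls down by itself, above that it falls back and stays there. A push of 1 to 3 N moves it.
- pawl_pivot (a point): Middle of the pawl's pivot pin, 66 mm high, at station x = -9, y = -134.5 mm. The pawl swings in the upright plane through it along u = station (0.866, 0.5). Pawl down: its 75 mm arm, 12 mm wide, 10 mm thick, runs level along +u over the rim, its lever stands upright. A bracket 74 mm high and 22 mm long stands 9 to 21 mm beside it, away from the wheel.
- pawl_nose (a point): Tip of the pawl's nose, middle of its lower front edge. Pawl down: 75 mm from the pivot along +u, 43.5 mm high, butting against a tooth. Pawl thrown back: the arm stands nearly upright over the pivot, leaning 10 degrees to -u, its end 140 mm high; pushing it along +u by some 45 mm, 35 to 60 mm above the pivot, tips it down again.
- pawl_knob (a point): Centre of the pawl's red ball knob, 18 mm across, on an 8 mm lever. Pawl down: 55 mm above the pivot and 4 mm to -u, 121 mm high. Pushing it along -u by some 50 mm lifts the nose and tips the pawl over; it then lies 54 mm from the pivot along -u, about 53 mm high, over a rubber bumper.
- vial_missed: The missed vial: open, white with a dark mouth, 12.6 mm across, 48 mm high, origin at the centre of its foot. Stands loose in a wheel pocket (42 to 90 mm high), 72 mm from the axis, at the start 30 degrees anticlockwise of station x; it rides with the wheel.
- vial_now: Open white vial of the same make, at the start in the pocket under the needle; rides with the wheel.
- vial_done1: Filled white vial with an orange cap, same size, in the pocket 60 degrees anticlockwise of station x; rides with the wheel.
- vial_done2: Filled white vial with an orange cap, same size, in the pocket 90 degrees anticlockwise of station x; rides with the wheel.
- rack: Blue tube rack with white tubes, 90 x 210 x 70 mm, loose, origin under its middle. Leave alone.
- tip_box: White box of yellow pipette tips, 85 x 120 x 63 mm, loose, origin under its middle. Leave alone.
- cap_jar: Amber jar with a white lid, 60 mm across, 60 mm high, loose, origin under its middle. Leave alone.
- marker: White marker pen with a blue cap, 135 mm long, 14 mm thick, lying loose, origin under its middle. Leave alone.

How it is judged:
By the outcome, as a careful person would: the job done as asked, in the order asked, and still so for the second after the job is handed in, with the robot touching nothing.
It also fails if it takes over 69 s, if anything falls off the work surface, if the arm or the gripper's body presses on something with over 40 N, if the wrist force passes 120 N, or if a joint passes its speed limit or range.

### The arm

A 6-joint arm with a two-finger parallel gripper is mounted at the origin on the work surface. World frame = base frame: x ahead of the robot, y to its left, z up, the work surface at z = 0. Lengths are in m, angles in degrees, forces in N, time in s.
With the tool pointing down it reaches from about 0.35 to 0.875 m from the base axis. Payload 15.5 kg.
Tool frame: the origin (TCP) lies midway between the tips of the shut fingers; the grasp point (between the pads) lies 19 mm behind it; z points along the fingers, y is the line along which they close (so a half turn about z gives the same grasp; the last joint's range is limited). The gripper opens to 85 mm and grips with 20 to 120 N. Pads are 22 mm wide; open, the fingers measure 114 mm over their backs; the gripper's body (76 mm by 85 mm) begins 54 mm behind the grasp point. The pads swing forward as they close: fully open they stand 13 mm farther back than shut.
Start: joints at [62.023, 28.281, 77.091, -0, 74.628, -5.472], TCP at [0.239, 0.577, 0.231] pointing down, gripper open.
Joint ranges: [-166.48, 166.48], [-47.26, 123.95], [12.59, 153.08], [-70.14, 250.14], [6.76, 159.57], [-176.63, 176.63]. Speed limits (degrees/s): [108.29, 108.29, 147.25, 172.46, 172.46, 172.46].

### API

Orientations are given as a 3x3 rotation matrix whose columns are the frame's x, y, z axes.
In Python, from workcell import ctrl gives the robot as it stands.
- The arm moves only by the tool jog_arm, never from a script. Its argument "moves" is a list of rows, each an object with "twist": the turn, a rotation vector about the world's x, y, z in rad, a list of three; "delta_pos": the shift along the world's x, y, z in m, a list of three; "fingers": the closure, from -1 (fully open) to 1 (shut), so that 0 is half open. In form: [{"twist": [wx, wy, wz], "delta_pos": [dx, dy, dz], "fingers": fingers}, ...]. A call has 1 to 8 rows; each row is the pose to reach, as a shift and turn from the pose commanded when the call began; what a row does not reach only later rows make up. A row lasts 1/10 s, in which the tool goes at most 50 mm and 8.59 degrees, less where a joint would pass 70% of its speed; a pose out of reach is approached as far as the arm can. A call with a gripper value outside its range is refused whole. The fingers move at their own pace and stop on an object; the grip force is fixed at half the most. Time passes only in rows, so rows that repeat a pose let the fingers close. It gives the time, the measured TCP pose, the force, the opening and the grip force at its end, in the units of the state.
- ctrl.sense(): the state, without advancing time (a new reading comes with each control period).
- ctrl.grab_frame(name): name is "scene" or "top" or "wrist"; returns a dict with "pixels" (480x640x3 uint8, blue, green, red), "camera_matrix" (3x3 intrinsics, pixels), "cam_to_world" (4x4, takes a point from camera to world coordinates). Camera axes: x right, y down, z forward; pixel columns grow to the right and rows downward; lengths in m; the calibration is good to about 2 mm. A picture is of the moment at which its call begins. There is no depth.
- ctrl.close_job(): hands the job in; it is judged then, once.
The state is a dict: "t": time; "qpos": joint angles; "joint_velocities": joint speeds; "effort": joint torques, N m; "eef_pos": TCP position; "orientation": TCP orientation; "contact_force": force on the tool from outside, world axes, zero at the start; "wrist_torque": the same for the moment, N m; "gripper_width": finger opening in m; "grip_force": force on a finger pad.
Only numpy, scipy, OpenCV 4.12 (cv2) and the standard library are available. Lean on these libraries where they do the work, as an engineer would, in place of code of your own. Each camera call takes 0.05 s, during which the arm holds its last target. There are 200 camera calls.

## Working session

There is one attempt and no reset: what is moved stays moved. The work goes in short steps, Python scripts to look and compute and a tool call to move; the robot and the scene stay as the last step left them, time stands still between calls to the robot, and variables do not carry over. Pictures are saved under pics/ and viewed, at most 10 in all, crops included, and the job is handed in when it is done.

Besides the shell and the picture viewer there is one more tool, called after "Request:" by a JSON object that holds its "op" and its "data". jog_arm: Moves the arm, as the interface text tells. Its arguments: {"type":"object","properties":{"moves":{"type":"array","items":{"type":"object","properties":{"twist":{"type":"array","items":{"type":"number"}},"delta_pos":{"type":"array","items":{"type":"number"}},"fingers":{"type":"number"}}}}},"required":["moves"]}

```bash
mkdir -p pics
python3 - <<'E'
from workcell import ctrl
import cv2,numpy as np
for n in ["scene","top"]:
    f=ctrl.grab_frame(n); cv2.imwrite(f"pics/{n}0.png",f["pixels"]); np.savez(f"pics/{n}0.npz",**f)
    print(n,f["camera_matrix"].tolist(),f["cam_to_world"].round(4).tolist())
s=ctrl.sense(); print(s)
E
```

```text
scene [[592.5364388763339, 0.0, 314.4561667700656], [0.0, 592.5364388763339, 236.00829113776848], [0.0, 0.0, 1.0]] [[-0.627, 0.6277, -0.4614, 1.0354], [0.779, 0.5099, -0.3648, 0.4187], [0.0063, -0.5882, -0.8087, 0.9325], [0.0, 0.0, 0.0, 1.0]]
top [[525.3984035661417, 0.0, 317.6172216815642], [0.0, 525.3984035661417, 243.7491211035441], [0.0, 0.0, 1.0]] [[0.0207, -0.9887, 0.1482, 0.445], [-0.9997, -0.0223, -0.0092, 0.0634], [0.0124, -0.148, -0.9889, 0.9962], [0.0, 0.0, 0.0, 1.0]]
{'t': 0.1, 'qpos': array([ 6.20215067e+01,  2.83106952e+01,  7.71228436e+01, -2.05895442e-03,
        7.46255753e+01, -5.47334613e+00]), 'joint_velocities': array([ 4.23018510e-02,  3.23120483e-02,  9.15212576e-05,  9.72549603e-03,
       -9.22331400e-02, -4.74601007e-02]), 'effort': array([ 1.76681177e-03, -8.83583379e+01, -3.84558463e+01, -6.77605794e-05,
        5.35847430e-03, -4.35487422e-06]), 'eef_pos': array([0.23911125, 0.57712655, 0.23077105]), 'orientation': array([[-9.23848789e-01,  3.82757376e-01, -4.53428585e-04],
       [ 3.82757639e-01,  9.23848326e-01, -9.27405456e-04],
       [ 6.39279602e-05, -1.03033566e-03, -9.99999467e-01]]), 'contact_force': array([1.25220314, 0.33226049, 0.77568154]), 'wrist_torque': array([-0.02621416,  0.05575259,  0.00979248]), 'grip_force': 0.0, 'gripper_width': 0.08531833309026671}
```

View pics/scene0.png

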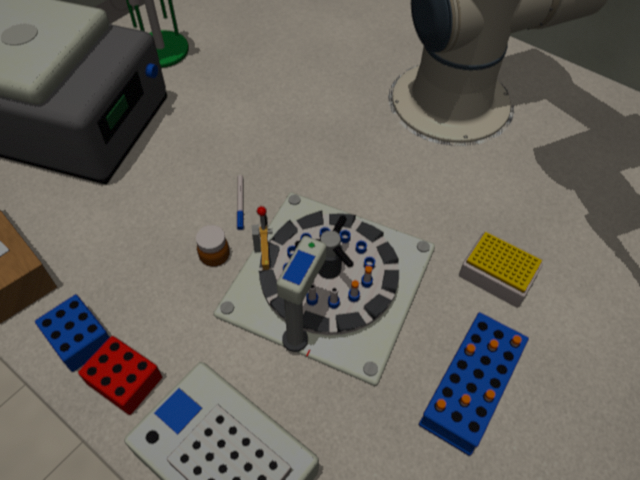

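View pics/top0.png

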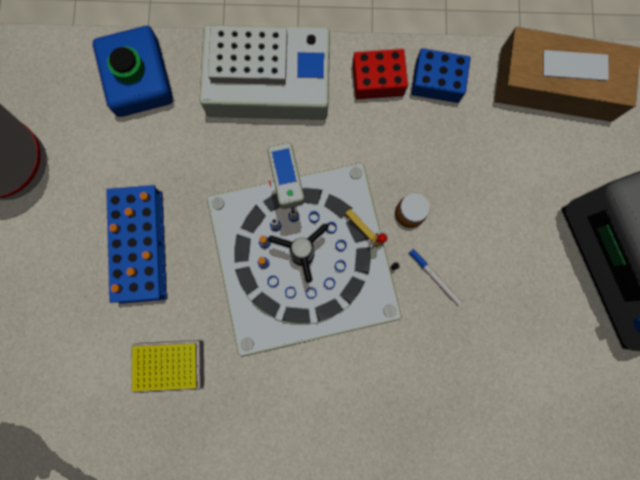

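The scene view shows the carousel in the middle, with the knob at about (262,211). In the top view the hub is at (301,251), the knob at (381,238), the front arm tip at (309,278), and the plate corners at about (209,198), (362,165), (399,318) and (240,353). Next I'll compute the station pose.

```bash
cat > h.py <<'E'
import cv2,numpy as np
def ray(f,p):
    M=f["cam_to_world"];d=M[:3,:3]@np.linalg.inv(f["camera_matrix"])@[p[0],p[1],1];return M[:3,3],d
def onz(f,p,z):
    o,d=ray(f,p);return o+d*(z-o[2])/d[2]
def red(f,box):
    x0,y0,x1,y1=box;h=cv2.cvtColor(f["pixels"],cv2.COLOR_BGR2HSV)
    m=((h[...,0]<8)|(h[...,0]>172))&(h[...,1]>150)&(h[...,2]>70)
    m=m[y0:y1,x0:x1];y,x=np.nonzero(m);return np.array([x.mean()+x0,y.mean()+y0]),len(x)
E
python3 - <<'E'
from h import *
t=np.load("pics/top0.npz");s=np.load("pics/scene0.npz")
for f,b in((t,(365,225,400,250)),(s,(250,200,275,225))):
    p,n=red(f,b);print("knob",p,n,onz(f,p,.121))
# hub top circle (top view): bright disc
for f,c,r in((t,(301,250),22),(s,(331,240),20)):
    g=f["pixels"][c[1]-r:c[1]+r,c[0]-r:c[0]+r]
    cv2.imwrite(f"pics/hub{r}.png",cv2.resize(g,None,fx=8,fy=8,interpolation=cv2.INTER_CUBIC))
a=cv2.imread("pics/hub22.png");b=cv2.imread("pics/hub20.png");b=cv2.resize(b,(352,352))
cv2.imwrite("pics/hubs.png",np.hstack([a,b]))
# plate outline in top
im=t["pixels"];h=cv2.cvtColor(im,cv2.COLOR_BGR2HSV)
C=np.array([(209,198),(362,165),(399,318),(240,353)],float)
C=cv2.cornerSubPix(im[...,1].copy(),C.astype(np.float32).reshape(-1,1,2),(7,7),(-1,-1),(3,50,.01)).reshape(-1,2)
W=np.array([onz(t,p,.016) for p in C]);print(C,W,W.mean(0),np.linalg.norm(W-np.roll(W,1,0),axis=1))
for i,j in((3,0),(2,1)): d=W[j]-W[i];print(np.degrees(np.arctan2(d[1],d[0])))
for i,j in((1,0),(2,3)): d=W[j]-W[i];print(np.degrees(np.arctan2(d[1],d[0]))-90)
print("hub approx",onz(t,(301,249),.136),"arm",onz(t,(309,278),.125))
E
```

```text
knob [381.609375 237.71875 ] 64 [ 0.58891681 -0.05262936  0.121     ]
knob [261.10526316 210.43859649] 57 [ 0.58809774 -0.05438767  0.121     ]
[[208.58989 199.27429]
 [361.23434 165.44908]
 [399.48013 317.47668]
 [240.98409 355.3107 ]] [[ 0.67289244  0.26380899  0.016     ]
 [ 0.74670327 -0.02676022  0.016     ]
 [ 0.45735949 -0.10007894  0.016     ]
 [ 0.38291124  0.18987084  0.016     ]] [0.56496661 0.08171017 0.016     ] [0.299259   0.29979744 0.29848863 0.29935501]
14.30424181790299
14.219257477616123
14.252898996787934
14.400333085557605
hub approx [0.56453182 0.08268463 0.136     ] arm [0.51776711 0.06842223 0.125     ]
```

View pics/hubs.png

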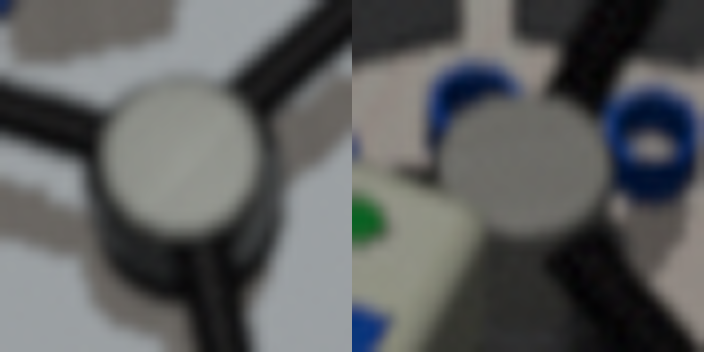

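The hub crop puts the hub at top view (301.5,247.1) and scene (330.3,238.4). The station is therefore at about (0.566, 0.082) with a yaw of 14.3°, and the measured knob position agrees to 1-2 mm. Next I move to above the knob's +u side with the fingers shut.

Request:
{"op": "jog_arm", "data": {"moves": [{"delta_pos": [0.023, -0.038, 0], "twist": [0, 0, -0.12], "fingers": 1}, {"delta_pos": [0.047, -0.076, 0], "twist": [0, 0, -0.25], "fingers": 1}, {"delta_pos": [0.07, -0.114, 0], "twist": [0, 0, -0.37], "fingers": 1}, {"delta_pos": [0.094, -0.152, 0], "twist": [0, 0, -0.5], "fingers": 1}, {"delta_pos": [0.117, -0.19, 0], "twist": [0, 0, -0.62], "fingers": 1}, {"delta_pos": [0.14, -0.228, 0], "twist": [0, 0, -0.74], "fingers": 1}, {"delta_pos": [0.164, -0.266, 0], "twist": [0, 0, -0.87], "fingers": 1}, {"delta_pos": [0.187, -0.303, 0], "twist": [0, 0, -0.99], "fingers": 1}]}}

```text
t: 0.9
eef_pos: [0.4268, 0.2727, 0.2312]
orientation: [[-0.182, 0.983, -0.0], [0.983, 0.182, -0.0], [-0.0, -0.0, -1.0]]
contact_force: [0.2, 1.3, 0.0]
gripper_width: 0.0
grip_force: 0.0
```

Request:
{"op": "jog_arm", "data": {"moves": [{"delta_pos": [0.023, -0.038, 0], "twist": [0, 0, -0.12], "fingers": 1}, {"delta_pos": [0.047, -0.076, 0], "twist": [0, 0, -0.25], "fingers": 1}, {"delta_pos": [0.07, -0.114, 0], "twist": [0, 0, -0.37], "fingers": 1}, {"delta_pos": [0.094, -0.152, 0], "twist": [0, 0, -0.5], "fingers": 1}, {"delta_pos": [0.117, -0.19, 0], "twist": [0, 0, -0.62], "fingers": 1}, {"delta_pos": [0.14, -0.228, 0], "twist": [0, 0, -0.74], "fingers": 1}, {"delta_pos": [0.164, -0.266, 0], "twist": [0, 0, -0.87], "fingers": 1}, {"delta_pos": [0.187, -0.303, 0], "twist": [0, 0, -0.99], "fingers": 1}]}}

```text
t: 1.7
eef_pos: [0.6139, -0.0305, 0.231]
orientation: [[0.723, 0.691, -0.0], [0.691, -0.723, 0.0], [-0.0, -0.0, -1.0]]
contact_force: [0.7, 0.8, -0.1]
gripper_width: 0.0
grip_force: 0.0
```

Run:
```python
from workcell import ctrl
from h import *
f=ctrl.grab_frame("wrist"); cv2.imwrite("pics/w1.png",f["pixels"]);np.savez("pics/w1.npz",**f)
s=ctrl.sense();print(s["t"],s["eef_pos"],s["orientation"].round(3).tolist(),s["contact_force"],s["gripper_width"])
p,n=red(f,(0,0,640,480));print(p,n,onz(f,p,.121))
```

```text
1.75 [ 0.61702415 -0.0357073   0.23090587] [[0.73, 0.684, 0.002], [0.684, -0.73, -0.002], [-0.0, 0.003, -1.0]] [-0.28778706 -7.50537357 -0.28210067] 2.3637492623597233e-05
[578.08881676  40.31926822] 3389 [ 0.81773383 -0.05583639  0.121     ]
```

View pics/w1.png

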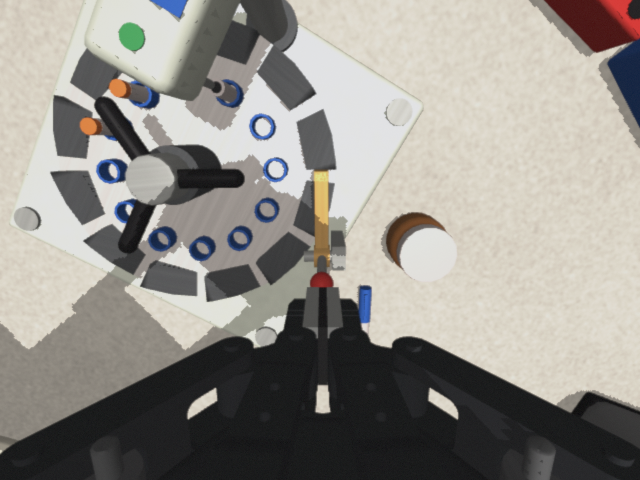

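The wrist view shows the pawl arm in brass running straight up from the knob at (321,282). The hub is at (153,179) and the shut fingertips are at about (322,310). I'll check positions now the arm has settled.

Run:
```python
from workcell import ctrl
from h import *
f=ctrl.grab_frame("wrist")
s=ctrl.sense();print(s["t"],s["eef_pos"],s["contact_force"])
p,n=red(f,(300,260,345,292));print(p,n,onz(f,(p[0],p[1]-1),.121))
print("hub",onz(f,(153,179),.136))
K=f["camera_matrix"];M=np.linalg.inv(f["cam_to_world"])
q=M@np.append(s["eef_pos"],1);print("tcp px",(K@q[:3])[:2]/q[2])
```

```text
1.8 [ 0.61542545 -0.03303119  0.23068002] [0.17906357 0.11469828 0.35504038]
[312.98293515 279.58703072] 293 [ 0.59068594 -0.05078845  0.121     ]
hub [0.57515064 0.07553387 0.136     ]
tcp px [316.01440521 307.28502107]
```

Request:
{"op": "jog_arm", "data": {"moves": [{"delta_pos": [0, 0, -0.03], "twist": [0, 0, 0], "fingers": 1}, {"delta_pos": [0, 0, -0.06], "twist": [0, 0, 0], "fingers": 1}, {"delta_pos": [0, 0, -0.09], "twist": [0, 0, 0], "fingers": 1}, {"delta_pos": [0, 0, -0.11], "twist": [0, 0, 0], "fingers": 1}, {"delta_pos": [0, 0, -0.125], "twist": [0, 0, 0], "fingers": 1}, {"delta_pos": [0, 0, -0.131], "twist": [0, 0, 0], "fingers": 1}, {"delta_pos": [0, 0, -0.131], "twist": [0, 0, 0], "fingers": 1}, {"delta_pos": [0, 0, -0.131], "twist": [0, 0, 0], "fingers": 1}]}}

```text
t: 2.6
eef_pos: [0.6135, -0.0285, 0.1009]
orientation: [[0.719, 0.695, 0.001], [0.695, -0.719, -0.0], [0.0, 0.001, -1.0]]
contact_force: [0.7, -0.1, 0.2]
gripper_width: 0.0001
grip_force: 0.0
```

Run:
```python
from workcell import ctrl
from h import *
f=ctrl.grab_frame("wrist");cv2.imwrite("pics/w2.png",f["pixels"][100:460,120:520])
s=ctrl.sense();print(s["t"],s["eef_pos"],s["contact_force"])
p,n=red(f,(280,200,360,292));print(p,n,onz(f,(p[0],p[1]),.121))
for v in [(p[0],p[1])]: print(onz(f,v,.121)[:2]-[.5905,-.0506])
print("hsv hub?",)
```

```text
2.65 [ 0.61365075 -0.02853939  0.10115277] [-0.08641332 -0.29310091  0.12667702]
[nan nan] 0 [nan nan nan]
[nan nan]
hsv hub?h.py:9: RuntimeWarning: Mean of empty slice.
  m=m[y0:y1,x0:x1];y,x=np.nonzero(m);return np.array([x.mean()+x0,y.mean()+y0]),len(x)
  ret = ret.dtype.type(ret / rcount)
```

View pics/w2.png

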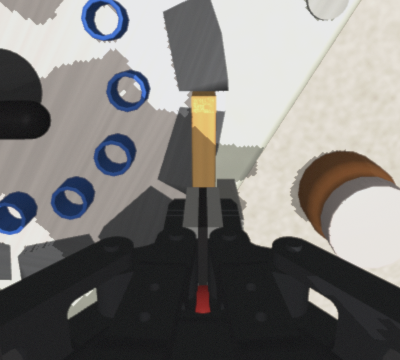

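The crop shows the fingers centred over the brass arm, with the red knob behind them at crop (203,298). Next I push along -u.

Request:
{"op": "jog_arm", "data": {"moves": [{"delta_pos": [-0.004, -0.004, 0], "twist": [0, 0, 0], "fingers": 1}, {"delta_pos": [-0.007, -0.007, 0], "twist": [0, 0, 0], "fingers": 1}, {"delta_pos": [-0.01, -0.01, 0], "twist": [0, 0, 0], "fingers": 1}, {"delta_pos": [-0.013, -0.013, 0], "twist": [0, 0, 0], "fingers": 1}, {"delta_pos": [-0.016, -0.016, 0], "twist": [0, 0, 0], "fingers": 1}, {"delta_pos": [-0.019, -0.0185, 0], "twist": [0, 0, 0], "fingers": 1}, {"delta_pos": [-0.022, -0.0215, 0], "twist": [0, 0, 0], "fingers": 1}, {"delta_pos": [-0.025, -0.0245, 0], "twist": [0, 0, 0], "fingers": 1}]}}

```text
t: 3.45
eef_pos: [0.5879, -0.0533, 0.1002]
orientation: [[0.719, 0.695, -0.0], [0.695, -0.719, 0.0], [-0.0, -0.0, -1.0]]
contact_force: [0.6, -0.7, 0.1]
gripper_width: 0.0003
grip_force: 0.2
```

Request:
{"op": "jog_arm", "data": {"moves": [{"delta_pos": [-0.003, -0.003, 0], "twist": [0, 0, 0], "fingers": 1}, {"delta_pos": [-0.006, -0.006, 0], "twist": [0, 0, 0], "fingers": 1}, {"delta_pos": [-0.009, -0.009, 0], "twist": [0, 0, 0], "fingers": 1}, {"delta_pos": [-0.012, -0.012, 0], "twist": [0, 0, 0], "fingers": 1}, {"delta_pos": [-0.015, -0.0145, 0], "twist": [0, 0, 0], "fingers": 1}, {"delta_pos": [-0.018, -0.0175, 0], "twist": [0, 0, 0], "fingers": 1}, {"delta_pos": [-0.021, -0.0205, 0], "twist": [0, 0, 0], "fingers": 1}, {"delta_pos": [-0.0225, -0.022, 0], "twist": [0, 0, 0], "fingers": 1}]}}

```text
t: 4.25
eef_pos: [0.5654, -0.0754, 0.1003]
orientation: [[0.719, 0.695, -0.0], [0.695, -0.719, -0.0], [-0.0, -0.0, -1.0]]
contact_force: [0.3, -0.6, 0.5]
gripper_width: 0.0001
grip_force: 0.0
```

Run:
```python
from workcell import ctrl
from h import *
g=ctrl.grab_frame("scene");a=cv2.resize(g["pixels"][150:310,180:380],None,fx=4,fy=4,interpolation=2)[:600]
cv2.imwrite("pics/s3.png",a)
s=ctrl.sense();print(s["t"],s["eef_pos"],s["contact_force"])
```

```text
4.3 [ 0.56532009 -0.07550583  0.10028716] [-0.31455803 -0.31751568  0.25500736]
```

View pics/s3.png

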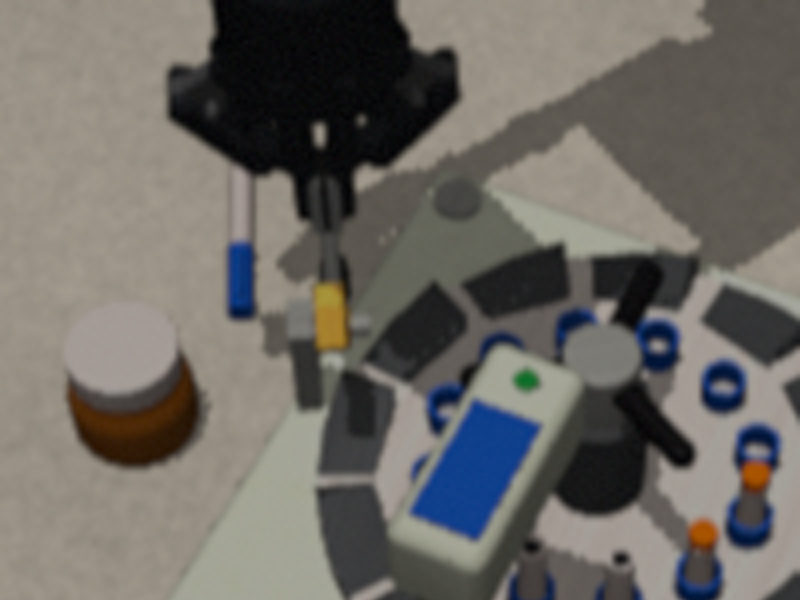

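The crop shows the brass arm end standing upright at (331,315), so the pawl is thrown back. Next I lift and move to the handle's front arm.

Request:
{"op": "jog_arm", "data": {"moves": [{"delta_pos": [0, 0, 0.02], "twist": [0, 0, 0], "fingers": 1}, {"delta_pos": [0, 0, 0.045], "twist": [0, 0, 0], "fingers": 1}, {"delta_pos": [0, 0, 0.07], "twist": [0, 0, 0], "fingers": 1}, {"delta_pos": [-0.007, 0.024, 0.07], "twist": [0, 0, 0.13], "fingers": 1}, {"delta_pos": [-0.014, 0.047, 0.07], "twist": [0, 0, 0.26], "fingers": 1}, {"delta_pos": [-0.021, 0.071, 0.07], "twist": [0, 0, 0.39], "fingers": 1}, {"delta_pos": [-0.028, 0.094, 0.07], "twist": [0, 0, 0.52], "fingers": 1}, {"delta_pos": [-0.0355, 0.118, 0.07], "twist": [0, 0, 0.65], "fingers": 1}]}}

```text
t: 5.1
eef_pos: [0.53, 0.0438, 0.1704]
orientation: [[0.146, 0.989, 0.0], [0.989, -0.146, -0.0], [0.0, 0.0, -1.0]]
contact_force: [-0.2, 0.6, 0.3]
gripper_width: -0.0002
grip_force: 0.0
```

Request:
{"op": "jog_arm", "data": {"moves": [{"delta_pos": [0, 0, 0], "twist": [0, 0, 0.13], "fingers": 1}, {"delta_pos": [0, 0, 0], "twist": [0, 0, 0.26], "fingers": 1}, {"delta_pos": [0, 0, 0], "twist": [0, 0, 0.4], "fingers": 1}, {"delta_pos": [0, 0, 0], "twist": [0, 0, 0.4], "fingers": 1}, {"delta_pos": [0, 0, 0], "twist": [0, 0, 0.4], "fingers": 1}]}}

```text
t: 5.6
eef_pos: [0.5302, 0.0429, 0.1703]
orientation: [[-0.241, 0.97, -0.0], [0.97, 0.241, 0.0], [0.0, -0.0, -1.0]]
contact_force: [0.8, 0.3, -1.5]
gripper_width: -0.0004
grip_force: 0.0
```

Run:
```python
from workcell import ctrl
from h import *
f=ctrl.grab_frame("wrist");cv2.imwrite("pics/w4.png",f["pixels"]);np.savez("pics/w4.npz",**f)
s=ctrl.sense();print(s["t"],s["eef_pos"],s["contact_force"])
```

```text
5.65 [0.53023385 0.04287142 0.17026445] [ 0.57963195 -0.26548713 -0.07012937]
```

View pics/w4.png

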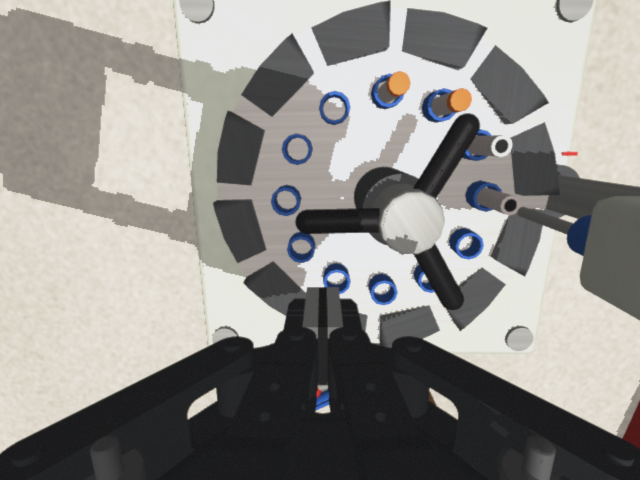

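The wrist view shows the front arm running level from the hub (412,222) to its tip (298,221). The finger is at (322,310) below it, with clear space between. Next I compute the arc, then descend.

Run:
```python
from h import *
f=np.load("pics/w4.npz");H=onz(f,(412,222),.136);print("hub",H,"tip",onz(f,(298,221),.125))
R=lambda a:np.array([[np.cos(a),-np.sin(a)],[np.sin(a),np.cos(a)]])
y=np.radians(14.3);H=np.array([.566,.082])
for p in [0,-.06,-.12,-.18,-.24,-.3,-.36,-.42,-.46,-.52]:
    print(p,(H+R(y+p)@[-.0445,-.0175]).round(4))
```

```text
hub [0.56641843 0.08354224 0.136     ] tip [0.51104282 0.06776738 0.125     ]
0 [0.5272 0.0541]
-0.06 [0.5256 0.0564]
-0.12 [0.5241 0.0589]
-0.18 [0.5228 0.0614]
-0.24 [0.5217 0.0641]
-0.3 [0.5207 0.0668]
-0.36 [0.5198 0.0695]
-0.42 [0.5192 0.0723]
-0.46 [0.5188 0.0742]
-0.52 [0.5184 0.077 ]
```

Request:
{"op": "jog_arm", "data": {"moves": [{"delta_pos": [0, 0, -0.02], "twist": [0, 0, 0], "fingers": 1}, {"delta_pos": [0, 0, -0.04], "twist": [0, 0, 0], "fingers": 1}, {"delta_pos": [0, 0, -0.055], "twist": [0, 0, 0], "fingers": 1}, {"delta_pos": [0, 0, -0.058], "twist": [0, 0, 0], "fingers": 1}, {"delta_pos": [0, 0, -0.058], "twist": [0, 0, 0], "fingers": 1}]}}

```text
t: 6.15
eef_pos: [0.5301, 0.0429, 0.1122]
orientation: [[-0.244, 0.97, -0.001], [0.97, 0.244, 0.0], [0.0, -0.001, -1.0]]
contact_force: [0.2, 0.5, 0.6]
gripper_width: 0.0
grip_force: 0.0
```

Request:
{"op": "jog_arm", "data": {"moves": [{"delta_pos": [-0.002, 0.006, 0], "twist": [0, 0, 0], "fingers": 1}, {"delta_pos": [-0.003, 0.011, 0], "twist": [0, 0, 0], "fingers": 1}, {"delta_pos": [-0.0045, 0.0135, 0], "twist": [0, 0, -0.06], "fingers": 1}, {"delta_pos": [-0.006, 0.016, 0], "twist": [0, 0, -0.12], "fingers": 1}, {"delta_pos": [-0.0073, 0.0185, 0], "twist": [0, 0, -0.18], "fingers": 1}, {"delta_pos": [-0.0084, 0.0212, 0], "twist": [0, 0, -0.24], "fingers": 1}, {"delta_pos": [-0.0094, 0.0239, 0], "twist": [0, 0, -0.3], "fingers": 1}, {"delta_pos": [-0.0102, 0.0266, 0], "twist": [0, 0, -0.36], "fingers": 1}]}}

```text
t: 6.95
eef_pos: [0.5203, 0.0699, 0.113]
orientation: [[0.114, 0.993, 0.001], [0.993, -0.114, -0.0], [-0.0, 0.001, -1.0]]
contact_force: [0.6, -2.8, -1.0]
gripper_width: -0.0001
grip_force: 1.3
```

Request:
{"op": "jog_arm", "data": {"moves": [{"delta_pos": [-0.0005, 0.002, 0], "twist": [0, 0, -0.04], "fingers": 1}, {"delta_pos": [-0.001, 0.0045, 0], "twist": [0, 0, -0.09], "fingers": 1}, {"delta_pos": [-0.001, 0.0045, 0], "twist": [0, 0, -0.09], "fingers": 1}]}}

```text
t: 7.25
eef_pos: [0.5192, 0.0746, 0.1129]
orientation: [[0.201, 0.98, 0.001], [0.98, -0.201, 0.0], [0.0, 0.001, -1.0]]
contact_force: [-0.2, 1.0, 0.3]
gripper_width: 0.0004
grip_force: 0.0
```

Run:
```python
from workcell import ctrl
from h import *
f=ctrl.grab_frame("top");np.savez("pics/t5.npz",**f)
s=ctrl.sense();print(s["t"],s["eef_pos"],s["contact_force"])
w=ctrl.grab_frame("wrist");np.savez("pics/w5.npz",**w);cv2.imwrite("pics/w5.png",w["pixels"])
```

```text
7.3 [0.51911871 0.0744564  0.1127814 ] [-0.2293871  -0.15865394  0.08335872]
```

View pics/w5.png

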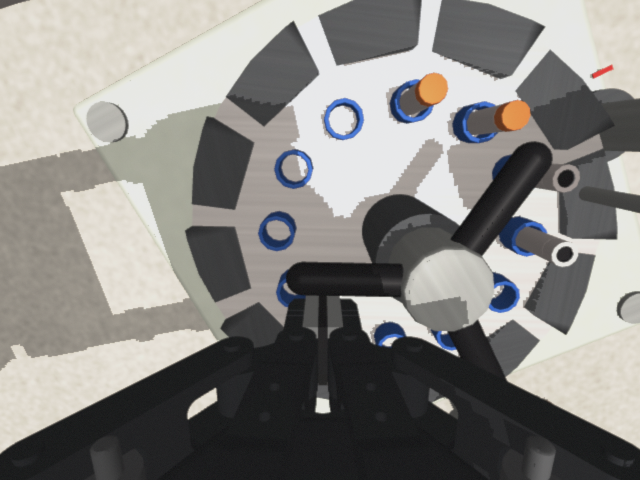

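The wrist view shows the front arm turned with the finger, its tip at (288,277) and the hub at (448,287). Caps are at (433,88) and (513,115), mouths at (566,178) and (564,253). Next I compute the wheel angle.

Run:
```python
from h import *
f=np.load("pics/w5.npz");H=np.array([.566,.082])
for p,z,a0 in(((433,88),.09,90),((513,115),.09,60),((566,178),.09,30),((564,253),.09,0),((290,278),.125,180)):
    d=onz(f,p,z)[:2]-H;a=np.degrees(np.arctan2(d[1],d[0]))-14.3-a0
    print(p,np.hypot(*d).round(4),np.radians((a+180)%360-180).round(3))
print("hub",onz(f,(448,287),.136))
```

```text
(433, 88) 0.0744 -0.48
(513, 115) 0.0739 -0.459
(566, 178) 0.075 -0.46
(564, 253) 0.0709 -0.43
(290, 278) 0.0569 -0.493
hub [0.56656392 0.08532443 0.136     ]
```

The wheel is at about -0.46, which is what I wanted. Next I back off, lift, and go to the -u side of the pawl.

Request:
{"op": "jog_arm", "data": {"moves": [{"delta_pos": [-0.002, -0.01, 0], "twist": [0, 0, 0], "fingers": 1}, {"delta_pos": [-0.002, -0.01, 0.025], "twist": [0, 0, 0], "fingers": 1}, {"delta_pos": [-0.002, -0.01, 0.05], "twist": [0, 0, 0], "fingers": 1}, {"delta_pos": [0.007, -0.038, 0.06], "twist": [0, 0, -0.12], "fingers": 1}, {"delta_pos": [0.016, -0.066, 0.06], "twist": [0, 0, -0.24], "fingers": 1}, {"delta_pos": [0.025, -0.095, 0.06], "twist": [0, 0, -0.36], "fingers": 1}, {"delta_pos": [0.035, -0.124, 0.06], "twist": [0, 0, -0.48], "fingers": 1}, {"delta_pos": [0.044, -0.152, 0.06], "twist": [0, 0, -0.595], "fingers": 1}]}}

```text
t: 8.15
eef_pos: [0.563, -0.08, 0.1724]
orientation: [[0.718, 0.696, 0.0], [0.696, -0.718, -0.0], [-0.0, 0.0, -1.0]]
contact_force: [0.2, 0.6, 0.6]
gripper_width: 0.0
grip_force: 0.0
```

Request:
{"op": "jog_arm", "data": {"moves": [{"delta_pos": [0, 0, 0], "twist": [0, 0, 0], "fingers": 1}, {"delta_pos": [0, 0, 0], "twist": [0, 0, 0], "fingers": 1}, {"delta_pos": [0, 0, -0.02], "twist": [0, 0, 0], "fingers": 1}, {"delta_pos": [0, 0, -0.04], "twist": [0, 0, 0], "fingers": 1}, {"delta_pos": [0, 0, -0.06], "twist": [0, 0, 0], "fingers": 1}, {"delta_pos": [0, 0, -0.068], "twist": [0, 0, 0], "fingers": 1}, {"delta_pos": [0, 0, -0.068], "twist": [0, 0, 0], "fingers": 1}]}}

```text
t: 8.85
eef_pos: [0.5622, -0.0773, 0.1036]
orientation: [[0.714, 0.7, -0.002], [0.7, -0.714, 0.001], [-0.001, -0.002, -1.0]]
contact_force: [0.0, 0.2, 0.5]
gripper_width: 0.0001
grip_force: 0.0
```

Request:
{"op": "jog_arm", "data": {"moves": [{"delta_pos": [0.003, 0.003, 0], "twist": [0, 0, 0], "fingers": 1}, {"delta_pos": [0.006, 0.006, 0], "twist": [0, 0, 0], "fingers": 1}, {"delta_pos": [0.009, 0.009, 0], "twist": [0, 0, 0], "fingers": 1}, {"delta_pos": [0.012, 0.012, 0], "twist": [0, 0, 0], "fingers": 1}, {"delta_pos": [0.015, 0.0145, 0], "twist": [0, 0, 0], "fingers": 1}, {"delta_pos": [0.018, 0.0175, 0], "twist": [0, 0, 0], "fingers": 1}, {"delta_pos": [0.021, 0.0205, 0], "twist": [0, 0, 0], "fingers": 1}, {"delta_pos": [0.024, 0.0235, 0], "twist": [0, 0, 0], "fingers": 1}]}}

```text
t: 9.65
eef_pos: [0.5873, -0.0543, 0.1042]
orientation: [[0.715, 0.699, -0.0], [0.699, -0.715, -0.0], [-0.0, -0.0, -1.0]]
contact_force: [-0.4, -0.2, -0.7]
gripper_width: -0.0002
grip_force: 0.2
```

Request:
{"op": "jog_arm", "data": {"moves": [{"delta_pos": [0.003, 0.003, 0], "twist": [0, 0, 0], "fingers": 1}, {"delta_pos": [0.006, 0.006, 0], "twist": [0, 0, 0], "fingers": 1}, {"delta_pos": [0.009, 0.009, 0], "twist": [0, 0, 0], "fingers": 1}, {"delta_pos": [0.012, 0.012, 0], "twist": [0, 0, 0], "fingers": 1}, {"delta_pos": [0.015, 0.0145, 0], "twist": [0, 0, 0], "fingers": 1}, {"delta_pos": [0.018, 0.0175, 0], "twist": [0, 0, 0], "fingers": 1}, {"delta_pos": [0.021, 0.0205, 0], "twist": [0, 0, 0], "fingers": 1}, {"delta_pos": [0.022, 0.0215, 0], "twist": [0, 0, 0], "fingers": 1}]}}

```text
t: 10.45
eef_pos: [0.6094, -0.0326, 0.1043]
orientation: [[0.715, 0.699, 0.0], [0.699, -0.715, 0.0], [0.0, 0.0, -1.0]]
contact_force: [-0.8, -0.8, -0.1]
gripper_width: 0.0003
grip_force: 0.0
```

Run:
```python
from workcell import ctrl
from h import *
g=ctrl.grab_frame("scene");a=cv2.resize(g["pixels"][150:310,180:380],None,fx=4,fy=4,interpolation=2)[:600]
cv2.imwrite("pics/s6.png",a)
s=ctrl.sense();print(s["t"],s["eef_pos"],s["contact_force"])
```

```text
10.5 [ 0.60937056 -0.03265232  0.10426128] [-0.41924266 -0.07868741  0.37487217]
```

View pics/s6.png

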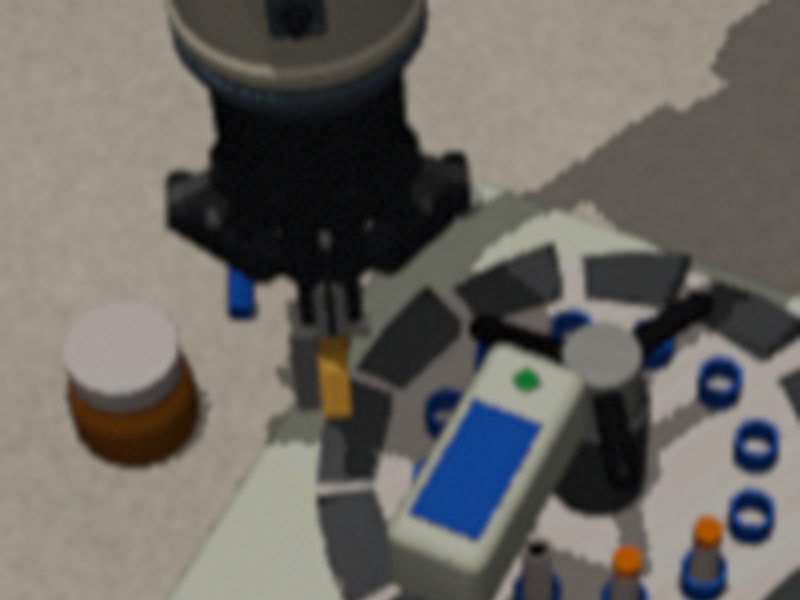

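The crop shows the brass arm from (335,340) to (338,415). That is shorter than when it is fully down, so the pawl may still be tilted or falling. I'll push 5 mm further and compare the arm's end numerically.

Request:
{"op": "jog_arm", "data": {"moves": [{"delta_pos": [0.001, 0.001, 0], "twist": [0, 0, 0], "fingers": 1}, {"delta_pos": [0.0025, 0.0025, 0], "twist": [0, 0, 0], "fingers": 1}, {"delta_pos": [0.0035, 0.0035, 0], "twist": [0, 0, 0], "fingers": 1}, {"delta_pos": [0.0035, 0.0035, 0], "twist": [0, 0, 0], "fingers": 1}]}}

```text
t: 10.9
eef_pos: [0.6127, -0.0294, 0.1043]
orientation: [[0.715, 0.699, 0.0], [0.699, -0.715, -0.0], [0.0, 0.0, -1.0]]
contact_force: [-0.4, 0.0, -0.4]
gripper_width: -0.0003
grip_force: 0.0
```

```bash
cat >> h.py <<'E'
def proj(f,P):
    q=np.linalg.inv(f["cam_to_world"])@np.append(P,1);return ((f["camera_matrix"]@q[:3])[:2]/q[2])
def brass(f):
    x0,y0,x1,y1=250,200,285,280
    h=cv2.cvtColor(f["pixels"],cv2.COLOR_BGR2HSV)[y0:y1,x0:x1]
    m=(abs(h[...,0].astype(int)-20)<7)&(h[...,1]>120)&(h[...,2]>70);m=m&(h[...,0]<32)
    y,x=np.nonzero(m);return (len(y),y.min()+y0,y.max()+y0,x[y>y.max()-3].mean()+x0) if len(y) else None
piv=np.array([.5905,-.0506,.066]);u=np.array([.7157,.6984,0]);k=np.array([0,0,1.])
E
python3 - <<'E'
from workcell import ctrl
from h import *
g=ctrl.grab_frame("scene");s=ctrl.sense();print(s["t"],s["eef_pos"],s["contact_force"])
print("start",brass(np.load("pics/scene0.npz")),"now",brass(g))
for th in(0,.15,.3,.5,.7,.9):
    a=np.cos(th)*u+np.sin(th)*k;b=-np.sin(th)*u+np.cos(th)*k
    print(th,proj(g,piv+.075*a+.005*b).round(1),"knob",proj(g,piv-.004*a+.055*b).round(1))
t=ctrl.grab_frame("top")
for f in(np.load("pics/top0.npz"),t):
    try: print(red(f,(330,190,420,260)))
    except Exception as e: print(e)
E
```

```text
10.95 [ 0.61256188 -0.02946944  0.10428372] [ 0.23092359 -0.5090855  -0.01098481]
start (259, np.int64(227), np.int64(265), np.float64(264.7894736842105)) now (206, np.int64(236), np.int64(270), np.float64(263.0))
0 [265.6 264. ] knob [261.7 210.6]
0.15 [265.1 259.6] knob [261.6 207.4]
0.3 [264.7 254.6] knob [261.4 204.7]
0.5 [264.  246.9] knob [261.4 202.3]
0.7 [263.3 238.4] knob [261.4 201. ]
0.9 [262.6 229.6] knob [261.6 200.9]
(array([381.609375, 237.71875 ]), 64)
(array([381.66153846, 237.66153846]), 65)
```

The pawl is down: the knob is back at its starting pixel in the top view. Next I lift and go back to the handle arm.

Request:
{"op": "jog_arm", "data": {"moves": [{"delta_pos": [0, 0, 0.025], "twist": [0, 0, 0], "fingers": 1}, {"delta_pos": [0, 0, 0.05], "twist": [0, 0, 0], "fingers": 1}, {"delta_pos": [0, 0, 0.068], "twist": [0, 0, 0], "fingers": 1}, {"delta_pos": [-0.019, 0.018, 0.068], "twist": [0, 0, 0.12], "fingers": 1}, {"delta_pos": [-0.038, 0.037, 0.068], "twist": [0, 0, 0.24], "fingers": 1}, {"delta_pos": [-0.057, 0.055, 0.068], "twist": [0, 0, 0.36], "fingers": 1}, {"delta_pos": [-0.077, 0.073, 0.068], "twist": [0, 0, 0.48], "fingers": 1}, {"delta_pos": [-0.0965, 0.091, 0.068], "twist": [0, 0, 0.585], "fingers": 1}]}}

```text
t: 11.8
eef_pos: [0.5151, 0.0621, 0.1723]
orientation: [[0.206, 0.979, 0.0], [0.979, -0.206, -0.0], [0.0, 0.0, -1.0]]
contact_force: [0.2, -0.0, 0.1]
gripper_width: -0.0001
grip_force: 0.0
```

Request:
{"op": "jog_arm", "data": {"moves": [{"delta_pos": [0, 0, 0], "twist": [0, 0, 0], "fingers": 1}, {"delta_pos": [0, 0, 0], "twist": [0, 0, 0], "fingers": 1}, {"delta_pos": [0, 0, -0.02], "twist": [0, 0, 0], "fingers": 1}, {"delta_pos": [0, 0, -0.04], "twist": [0, 0, 0], "fingers": 1}, {"delta_pos": [0, 0, -0.055], "twist": [0, 0, 0], "fingers": 1}, {"delta_pos": [0, 0, -0.06], "twist": [0, 0, 0], "fingers": 1}, {"delta_pos": [0, 0, -0.06], "twist": [0, 0, 0], "fingers": 1}]}}

```text
t: 12.5
eef_pos: [0.5163, 0.0611, 0.1118]
orientation: [[0.212, 0.977, -0.001], [0.977, -0.212, -0.0], [-0.0, -0.001, -1.0]]
contact_force: [0.5, -0.0, -0.5]
gripper_width: 0.0002
grip_force: 0.0
```

Request:
{"op": "jog_arm", "data": {"moves": [{"delta_pos": [0.001, 0.005, 0], "twist": [0, 0, 0], "fingers": 1}, {"delta_pos": [0.002, 0.009, 0], "twist": [0, 0, 0], "fingers": 1}, {"delta_pos": [0.0025, 0.012, 0], "twist": [0, 0, -0.01], "fingers": 1}, {"delta_pos": [0.0024, 0.0135, 0], "twist": [0, 0, -0.03], "fingers": 1}, {"delta_pos": [0.0023, 0.0145, 0], "twist": [0, 0, -0.05], "fingers": 1}, {"delta_pos": [0.0022, 0.015, 0], "twist": [0, 0, -0.06], "fingers": 1}]}}

```text
t: 13.1
eef_pos: [0.5183, 0.0765, 0.1125]
orientation: [[0.27, 0.963, 0.0], [0.963, -0.27, -0.0], [-0.0, 0.0, -1.0]]
contact_force: [0.0, -2.6, 1.2]
gripper_width: 0.0
grip_force: 1.1
```

Request:
{"op": "jog_arm", "data": {"moves": [{"delta_pos": [0, 0.0005, 0], "twist": [0, 0, 0], "fingers": 1}, {"delta_pos": [0, 0.001, 0], "twist": [0, 0, 0], "fingers": 1}]}}

```text
t: 13.3
eef_pos: [0.5183, 0.0774, 0.1123]
orientation: [[0.269, 0.963, 0.0], [0.963, -0.269, -0.0], [-0.0, 0.0, -1.0]]
contact_force: [1.7, -3.5, 1.4]
gripper_width: 0.0
grip_force: 1.2
```

Request:
{"op": "jog_arm", "data": {"moves": [{"delta_pos": [0, 0.0005, 0], "twist": [0, 0, 0], "fingers": 1}, {"delta_pos": [0, 0.001, 0], "twist": [0, 0, 0], "fingers": 1}]}}

```text
t: 13.5
eef_pos: [0.5183, 0.078, 0.1123]
orientation: [[0.268, 0.963, 0.0], [0.963, -0.268, -0.001], [-0.001, 0.0, -1.0]]
contact_force: [0.9, -11.3, 2.2]
gripper_width: -0.0003
grip_force: 5.4
```

The force rose from 3 to 11 N, so the wheel is against the pawl. Next I back off, lift clear and verify.

Request:
{"op": "jog_arm", "data": {"moves": [{"delta_pos": [-0.001, -0.004, 0], "twist": [0, 0, 0], "fingers": 1}, {"delta_pos": [-0.003, -0.012, 0], "twist": [0, 0, 0], "fingers": 1}, {"delta_pos": [-0.003, -0.012, 0.03], "twist": [0, 0, 0], "fingers": 1}, {"delta_pos": [-0.003, -0.012, 0.07], "twist": [0, 0, 0], "fingers": 1}, {"delta_pos": [-0.003, -0.012, 0.11], "twist": [0, 0, 0], "fingers": 1}, {"delta_pos": [-0.043, -0.012, 0.12], "twist": [0, 0, 0], "fingers": 1}, {"delta_pos": [-0.053, -0.012, 0.12], "twist": [0, 0, 0], "fingers": 1}, {"delta_pos": [-0.053, -0.012, 0.12], "twist": [0, 0, 0], "fingers": 1}]}}

```text
t: 14.3
eef_pos: [0.4636, 0.0663, 0.2324]
orientation: [[0.269, 0.963, -0.001], [0.963, -0.269, 0.0], [-0.0, -0.001, -1.0]]
contact_force: [-0.3, 0.6, 0.2]
gripper_width: -0.0002
grip_force: 0.0
```

Run:
```python
from workcell import ctrl
from h import *
g=ctrl.grab_frame("scene");s=ctrl.sense();print(s["t"],s["eef_pos"],s["contact_force"])
print("brass",brass(g),"knob",red(g,(250,195,275,225)))
w=ctrl.grab_frame("wrist")
def up(x,r,s):
    x0,y0,x1,y1=r;return cv2.resize(x["pixels"][y0:y1,x0:x1],s,interpolation=2)
cv2.imwrite("pics/fin.png",np.hstack([up(g,(220,180,420,360),(400,360)),up(w,(100,0,640,480),(400,360))]))
H=np.array([.566,.082])
h=cv2.cvtColor(w["pixels"],cv2.COLOR_BGR2HSV)
m=((abs(h[...,0].astype(int)-11)<5)&(h[...,1]>180)&(h[...,2]>150)).astype(np.uint8)
n,_,st,c=cv2.connectedComponentsWithStats(m)
for i in range(1,n):
    if st[i,4]>80:
        d=onz(w,c[i],.088)[:2]-H;print(c[i],st[i,4],np.hypot(*d).round(4),np.degrees(np.arctan2(d[1],d[0]))-14.3)
```

```text
14.35 [0.46478458 0.06632764 0.2321442 ] [0.89675287 0.34767257 0.2372861 ]
brass (267, np.int64(227), np.int64(265), np.float64(264.85)) knob (array([261.06779661, 210.47457627]), 59)
```

View pics/fin.png

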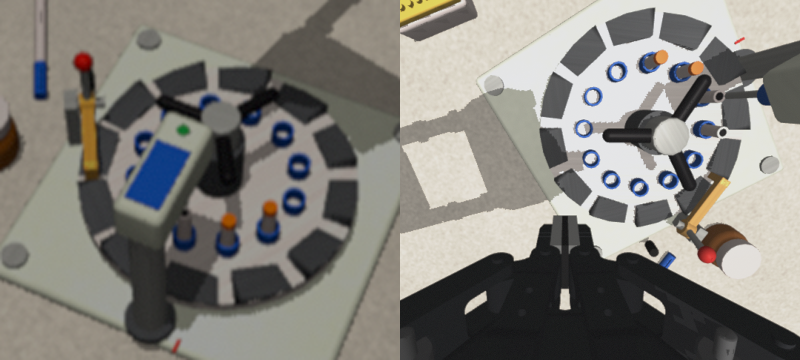

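The final picture shows the pawl down, with its brass arm and knob at the same pixels as at the start. All the vials are in their pockets, and the capped ones are at about 30° and 60°, one notch back. The gripper is clear.

```bash
python3 -c "
from workcell import ctrl
print(ctrl.close_job())"
```

```text
the job is handed in; nothing more can be done
None
```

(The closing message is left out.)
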